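# Gauge a stone billet in the taper slot and sort it

## Robot

A 7-joint arm with a two-finger parallel gripper is mounted at the origin on the work surface. World frame = base frame: x ahead of the robot, y to its left, z up, the work surface at z = 0. Lengths are in m, angles in degrees, forces in N, time in s.
With the tool pointing down it reaches from about 0.375 to 0.925 m from the base axis. Payload 3.1 kg.
Tool frame: the origin (TCP) lies at the very end of the fingers, on their centre line; the grasp point (between the pads) lies 19 mm behind it (env.pinch_z is the distance from the TCP to the grasp point, in m); y points along the fingers, x is the direction in which the jaws open and shut, and the axes are right-handed (so a half turn about y gives the same grasp; the last joint's range is limited). The gripper opens to 85 mm and grips with 20 to 120 N. Pads are 22 mm wide; open, the fingers measure 114 mm over their backs; the gripper's body (76 mm by 85 mm) begins 54 mm behind the grasp point. The pads swing forward as they close: fully open they stand 13 mm farther back than shut.
Start: joints at [-71.436, 21.939, 2.515, 91.553, -1.026, 66.532, -2.859], TCP at [0.266, 0.593, 0.231] pointing down, gripper open.
Joint ranges: [-149.38, 149.38], [-23.57, 123.04], [-84.95, 90], [0, 143.3], [-89.99, 269.99], [3.08, 112.72], [-163.45, 163.45]. Speed limits (degrees/s): [159.86, 159.86, 180, 180, 180, 180, 180].

## Interface

Orientations are given as a 3x3 rotation matrix whose columns are the frame's x, y, z axes.
In Python, from workcell import sensors, get_image, camera_model, workorder, env gives the robot as it stands.
- The arm moves only by the shell command python3 -m crank 'ROWS' [FORCE]. ROWS is JSON, a list of rows, each a list of 7 numbers: the shift along the tool's x, y, z in cm, then the turn, a rotation vector about the tool's x, y, z in rad, then the opening, from -1 (shut) to 1 (fully open). A call has exactly 10 rows; each row shifts and turns the commanded pose from where the row before left it, along the tool's axes as they then stand; what a row does not reach is not made up. A row lasts 1/10 s, in which the tool goes at most 50 mm and 8.59 degrees, less where a joint would pass 70% of its speed; a pose out of reach is approached as far as the arm can. A call is refused whole if a number of a shift passes 5 or a number of a turn 0.15, either way. A call with a gripper value outside its range is refused whole. The fingers move at their own pace and stop on an object; FORCE is the grip in N (left out, the last holds). Time passes only in rows, so rows that do not move let the fingers close, or fill a call up. It gives the time, the measured TCP pose, the force and the opening at its end, in the units of the state.
- sensors.read_state(): the state, without advancing time (a new reading comes with each control period).
- get_image(name): name is "scene" or "top"; returns (picture, depth): 480x640x3 uint8, blue, green, red; 480x640 float32, m along the optical axis (not along the pixel's ray), 0 where there is no reading.
- camera_model(name): a dict with "camera_matrix" (3x3 intrinsics, pixels), "dist" ([k1, k2, p1, p2, k3] as OpenCV has them; the pictures are not rectified), "extrinsics" (4x4, takes a point from world to camera coordinates). Camera axes: x right, y down, z forward; pixel columns grow to the right and rows downward; lengths in m; the calibration is good to about 2 mm. A picture is of the moment at which its call begins. camera_model takes no time and is no camera call.
- workorder.job_done(): hands the job in, once; it reports no verdict.
The state is a dict: "clock": time; "qpos": joint angles; "dq": joint speeds; "joint_efforts": joint torques, N m; "ee_pos": TCP position; "orientation": TCP orientation; "ft_force": force on the tool from outside, world axes, zero at the start; "torque": the same for the moment, N m; "width": finger opening in m.
Only numpy, scipy, OpenCV 4.12 (cv2) and the standard library are available. Lean on these libraries where they do the work, as an engineer would, in place of code of your own. Each camera call takes 0.05 s, during which the arm holds its last target.

## Task

Take the red-brown stone billet from the drying rack, stand it squarely between the jaws of the taper gauge and slide it towards the narrow end, gently, until it wedges against both jaws, pushing the brass pointer along with nothing but the billet. Then put the billet down, without dropping it, in the tray of the colour at which it has left the pointer, and leave the pointer there and everything else alone.

Things in the scene. Friction and masses are not known exactly. Their poses are not given: they have to be found in the camera images.
- billet: Red-brown sawn stone block standing in one slot of the rack: 27 mm long (its x), 46 mm high (its z), about 40 g. Its thickness (its y) differs each time, 8.5 to 15 mm, and is not known beforehand. Origin at mid length and mid height, 5.9 mm inside its -y face (so up to 1.7 mm off the middle of the thickness).
- rack: White plastic drying rack, 64 x 156 x 20 mm. Three upright slots run along its x, open at both ends, at y = -48, 0 and +48 mm, each 21 mm wide, their floor 6 mm above the underside. One billet stands in each slot, in any order, its foot on the slot floor, its upper 32 mm above the rack. Origin: centre of the underside.
- gauge: Taper gauge fixed to the bench: dark base plate 240 x 92 mm, x = -132 to +107 mm, its top (the slot floor) 10 mm above the bench; on it two steel jaws 10 mm high with upright inner faces. Origin: under the slot's centre line; x along the slot to the narrow end, y across, z up. Slot 24 mm wide at x = -82.5 mm, 7.5 mm wide at x = +82.5 mm: 1 mm narrower every 10 mm.
- gauge_mouth (a point): Middle of the slot's wide mouth, on the slot floor: gauge x = -82.5 mm, 10 mm above the bench. The 50 mm of plate before it are bare. A billet goes in with its length along the slot and wedges by its leading edges, these at gauge x = +7 mm (thickest) to +73 mm (thinnest), a few mm more when pressed. Off centre it first rubs on one jaw alone: give way sideways.
- gauge_end (a point): Middle of the slot's narrow end, on the slot floor: gauge x = +82.5 mm. The taper is self-locking: a wedged billet stays put and comes free when pulled back with about the force it was pushed in with. More than about 15 N against a jaw would chip the stone.
- jaw_left: The steel jaw on the gauge's +y side, 165 x 20 x 10 mm. On its top are painted, from the mouth to the narrow end, a red, a yellow and a blue band. Origin at mid length, on the inner face's lower edge.
- jaw_right: The steel jaw on the gauge's -y side, the mirror image, same bands.
- pointer (a joint): Travel in m of the brass drag pointer along the slot to the narrow end; it stays where it is pushed (0.7 N friction) and starts at 0 to 0.02, ahead of where a billet goes in. Its reading is the colour of the bands beside its front edge (towards the mouth, dark line): red up to 0.076, yellow from there to 0.098, blue above.
- pointer_face (a point): Middle of the pointer's front face, which the billet pushes: gauge x = -45 mm + travel, 5 mm above the slot floor. The pointer is a tongue 5 mm wide and 20 mm long in the slot, with a cross bar 54 mm wide over the jaws; its top is 12.5 mm above the slot floor, so fingers 16 mm or more above that floor pass over it.
- tray_red: Red plastic tray, 80 x 80 mm, walls 3 mm thick and 16 mm high, inner floor 3 mm above its underside. Origin: centre of the underside, which stands 4 mm above the bench on a grey board with the two others; their order varies. For billets read on red (thick).
- tray_yellow: Yellow tray, the same size. For billets read on yellow (middling).
- tray_blue: Blue tray, the same size. For billets read on blue (thin).
- billet_grey: Grey stone billet in another slot of the rack, 27 x 11.5 x 46 mm, origin at its middle. Not to be moved.
- billet_green: Dark grey-green stone billet in another slot of the rack, 27 x 11.5 x 46 mm, origin at its middle. Not to be moved.
- jar: Small closed glass jar, 48 mm across, 62 mm high, origin under its centre. Bystander.
- amber_bottle: Small amber bottle, 42 mm across, 85 mm high, origin under its centre. Bystander.
- brush: Soft brush lying on the bench, 150 mm long. Bystander.
- petri_dish: Closed glass dish, 92 mm across, 17 mm high, origin under its centre. Bystander.
- loupe: Black stand loupe, 38 mm across, 30 mm high, origin under its centre. Bystander.

How it is judged (in metres and radians):
On the way:
1. the billet stands squarely in the slot, wedged against both jaws, with the pointer up against it (contact force between billet and jaw_left above 2 N and contact force between billet and jaw_right above 2 N and angle between the x axis of billet and the x axis of gauge, either way round below 0.08 rad and angle between billet's own z axis and vertical below 0.12 rad and z of billet in the frame of gauge below 0.04 m and horizontal distance between billet and pointer_face below 0.018 m), for 0.2 s.
At the end, for the whole second after the job is handed in: The billet lies or stands, let go and at rest, in the tray of the colour shown at the pointer's front edge (within 2.5 mm of a border either colour counts), its middle within 28 mm of the tray's middle both ways and under 32 mm above its underside; the pointer is where the billet left it (((value of joint pointer below 0.0785 m and x of billet in the frame of tray_red between -0.028 and 0.028 m and y of billet in the frame of tray_red between -0.028 and 0.028 m and z of billet in the frame of tray_red between 0 and 0.032 m) or (value of joint pointer between 0.0735 and 0.1005 m and x of billet in the frame of tray_yellow between -0.028 and 0.028 m and y of billet in the frame of tray_yellow between -0.028 and 0.028 m and z of billet in the frame of tray_yellow between 0 and 0.032 m) or (value of joint pointer above 0.0955 m and x of billet in the frame of tray_blue between -0.028 and 0.028 m and y of billet in the frame of tray_blue between -0.028 and 0.028 m and z of billet in the frame of tray_blue between 0 and 0.032 m)) and linear speed of billet below 0.02 m/s and contact force between the fingers and billet below 0.1 N); the robot touches nothing.
It fails at once if the billet is forced against a jaw with more than 16 N (contact force between billet and jaw_left above 16 N or contact force between billet and jaw_right above 16 N).
It fails at once if the robot touches the pointer (contact force between any of the fingers, the arm and pointer above 0.5 N).
It fails at once if the billet is dropped (linear speed of billet above 0.7 m/s and contact force between the fingers and billet below 0.1 N).
It fails at once if another billet or a bystander is moved (billets more than 12 mm, others more than 20 mm) (distance of any of billet_grey, billet_green from where it was at the start of the episode above 0.012 m or distance of any of jar, amber_bottle, brush, petri_dish, loupe from where it was at the start of the episode above 0.02 m).
It also fails if it takes over 67 s, if anything falls off the work surface, if the arm or the gripper's body presses on something with over 40 N, if the wrist force passes 120 N, or if a joint passes its speed limit or range.

## Working session

There is one attempt and no reset: what is moved stays moved. The work goes in short steps, Python scripts to look and compute and a shell command to move; the robot and the scene stay as the last step left them, time stands still between calls to the robot, and variables do not carry over. Pictures are saved under pics/ and viewed, and the job is handed in when it is done.

```bash
ls; mkdir -p pics
python3 - <<'E'
from workcell import sensors,get_image,camera_model,env
import cv2,numpy as np
print({k:np.round(v,3).tolist() for k,v in sensors.read_state().items()}, env.pinch_z)
for n in("scene","top"):
    im,d=get_image(n); cv2.imwrite(f"pics/{n}0.png",im); np.savez(f"{n}0.npz",im=im,d=d)
    c=camera_model(n);print(n,{k:np.round(v,4).tolist() for k,v in c.items()})
E
```

```text
pics
{'clock': 0.0, 'qpos': [-71.437, 21.992, 2.511, 91.651, -1.024, 66.532, -2.86], 'dq': [0.04, 0.033, -0.009, 0.093, 0.051, -0.137, 0.025], 'joint_efforts': [-0.0, -43.346, 1.024, -24.951, 0.011, 0.011, -0.0], 'ee_pos': [0.266, 0.592, 0.23], 'orientation': [[0.409, -0.001, -0.912], [0.912, -0.002, 0.409], [-0.003, -1.0, -0.0]], 'ft_force': [-0.383, -0.046, 0.54], 'torque': [0.033, 0.034, -0.022], 'width': 0.085} 0.0187
scene {'camera_matrix': [[575.6254, 0.0, 315.1231], [0.0, 575.6254, 243.3226], [0.0, 0.0, 1.0]], 'dist': [-0.1687, 0.0, 0.0, 0.0, 0.0], 'extrinsics': [[0.8872, 0.461, -0.0177, -0.4896], [0.332, -0.6646, -0.6694, -0.1581], [-0.3203, 0.5881, -0.7427, 1.2949], [0.0, 0.0, 0.0, 1.0]]}
top {'camera_matrix': [[478.6445, 0.0, 322.6293], [0.0, 478.6445, 242.4641], [0.0, 0.0, 1.0]], 'dist': [-0.0495, 0.0, 0.0, 0.0, 0.0], 'extrinsics': [[0.0074, -0.9999, -0.0104, -0.0327], [-0.9994, -0.0071, -0.0336, 0.5703], [0.0335, 0.0106, -0.9994, 0.9746], [0.0, 0.0, 0.0, 1.0]]}
```

View pics/scene0.png

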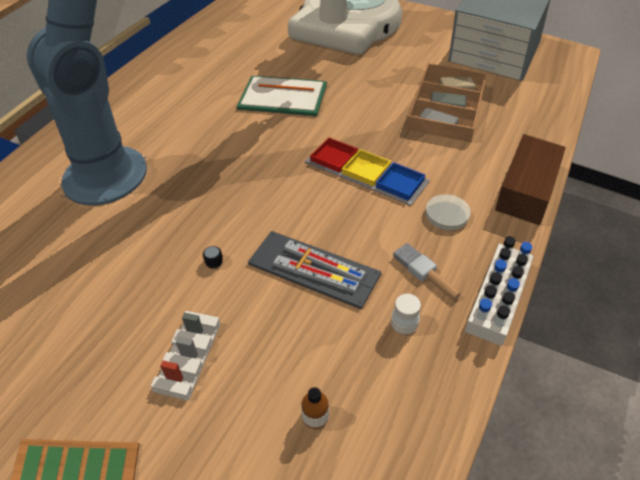

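View pics/top0.png

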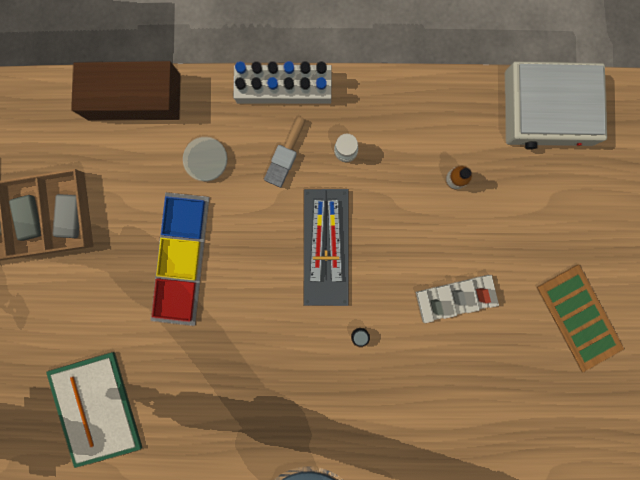

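The scene view shows the rack at (185,355) with the red billet at its near end (172,370), the gauge at (315,268) and the trays in the order red, yellow, blue around (368,168). In the top view the red billet is at (484,296), the gauge at (327,247) with its narrow end up (+x), and the pointer at (327,258). I'll zoom in next.

Run:
```python
import cv2,numpy as np
t=np.load("top0.npz")["im"];s=np.load("scene0.npz")["im"]
a=cv2.resize(t[260:335,405:510],None,fx=4,fy=4,interpolation=cv2.INTER_CUBIC)
b=cv2.resize(s[300:405,140:230],None,fx=4,fy=4,interpolation=cv2.INTER_CUBIC)
c=np.zeros((max(a.shape[0],b.shape[0]),a.shape[1]+b.shape[1],3),np.uint8)
c[:a.shape[0],:a.shape[1]]=a;c[:b.shape[0],a.shape[1]:]=b
cv2.imwrite("pics/rackzoom.png",c)
a=cv2.resize(t[180:315,290:365],None,fx=4.4,fy=4.4,interpolation=cv2.INTER_CUBIC)
cv2.imwrite("pics/gz.png",a)
```

```text
(no output)
```

View pics/rackzoom.png

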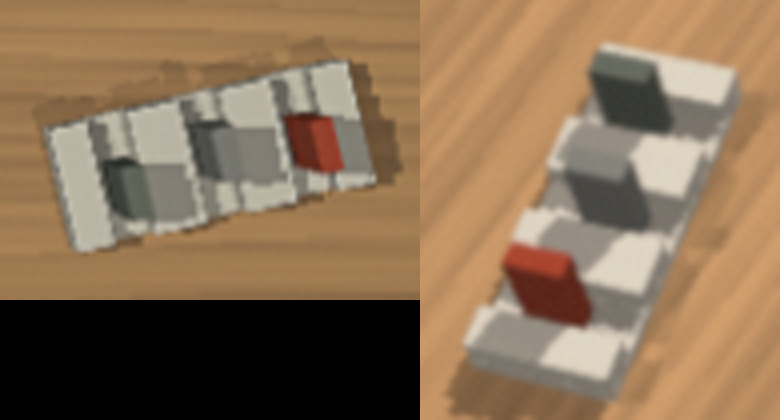

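View pics/gz.png

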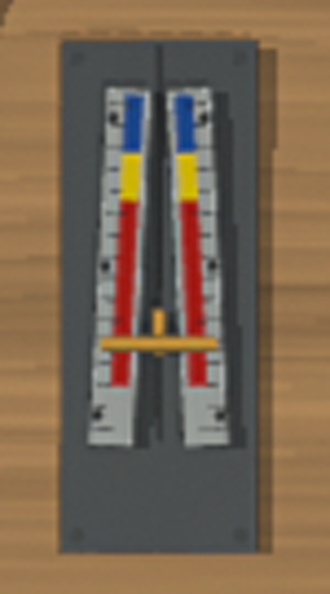

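```bash
cat > h.py <<'E'
import cv2,numpy as np
from workcell import camera_model
def ray(n,px):
    c=camera_model(n);px=np.asarray(px,float).reshape(-1,1,2)
    u=cv2.undistortPoints(px,np.array(c["camera_matrix"]),np.array(c["dist"])).reshape(-1,2)
    E=np.array(c["extrinsics"]);R,t=E[:3,:3],E[:3,3]
    return -R.T@t, np.c_[u,np.ones(len(u))]@R
def plane(n,px,z):
    C,d=ray(n,px);s=(z-C[2])/d[:,2];return C+d*s[:,None]
def rect(n,mask,z,off):
    cs,_=cv2.findContours(mask.astype(np.uint8),0,1)
    c=max(cs,key=cv2.contourArea).reshape(-1,2)+np.array(off)
    p=plane(n,c,z)[:,:2]
    r=cv2.minAreaRect((p*1000).astype(np.float32));return r,p
E
python3 - <<'E'
import cv2,numpy as np
from h import *
t=np.load("top0.npz")["im"];s=np.load("scene0.npz")["im"]
for n,im in(("top",t),("scene",s)):
    hsv=cv2.cvtColor(im,cv2.COLOR_BGR2HSV).astype(int);H,S,V=hsv[...,0],hsv[...,1],hsv[...,2]
    def show(name,m,box,z):
        mm=np.zeros(m.shape,bool);x0,y0,x1,y1=box;mm[y0:y1,x0:x1]=m[y0:y1,x0:x1]
        mm=cv2.morphologyEx(mm.astype(np.uint8),cv2.MORPH_CLOSE,np.ones((3,3)))
        r,p=rect(n,mm,z,(0,0));print(n,name,[np.round(q,1) for q in r],int(mm.sum()))
    B={"top":dict(g=(290,180,365,315),r=(405,265,510,330),t=(145,185,215,330)),"scene":dict(g=(240,225,390,310),r=(140,300,230,405),t=(300,130,435,205))}[n]
    notwood=~((H<25)&(S>70))
    show("plate",(V<110)&(S<90),B["g"],.010)
    show("rack",(S<60)&(V>90),B["r"],.020)
    red=((H<8)|(H>172))&(S>130)
    show("billet.052",red,B["r"],.052)
    show("trayred",red&(V>60),B["t"],.020)
    show("trayyel",(H>20)&(H<35)&(S>150),B["t"],.020)
    show("trayblue",(H>100)&(H<125)&(S>130),B["t"],.020)
    # bands
    for nm,m in(("red",red),("yel",(H>23)&(H<35)&(S>130)),("blue",(H>100)&(H<125)&(S>110))):
        mm=np.zeros(m.shape,np.uint8);x0,y0,x1,y1=B["g"];mm[y0:y1,x0:x1]=m[y0:y1,x0:x1]
        k,l,st,ce=cv2.connectedComponentsWithStats(mm)
        for i in range(1,k):
            if st[i,4]>8: print(n,nm,st[i,4],np.round(plane(n,[ce[i]],.020)[0,:2]*1000,1))
E
```

```text
top plate [array([561.6, -35.4]), array([238.6,  90.8]), np.float64(0.3)] 3756
top rack [array([ 458.7, -302.3]), array([ 66.2, 158.6]), np.float64(13.6)] 2151
top billet.052 [array([ 467.3, -344.9]), array([30.9, 21.6]), np.float64(14.2)] 152
top trayred [array([451.5, 276.5]), array([83.5, 79.8]), np.float64(84.4)] 1570
top trayyel [array([535.4, 268.2]), array([83. , 79.7]), np.float64(84.2)] 1559
top trayblue [array([619.7, 259.5]), array([82.4, 79.5]), np.float64(84.4)] 1530
top red 119 [573.9 -19.4]
top red 120 [574.3 -50.1]
top red 31 [527.5 -17.2]
top red 32 [527.6 -53.1]
top yel 44 [616.7 -21.2]
top yel 43 [617.4 -47.9]
top blue 46 [641.1 -22.1]
top blue 49 [641.4 -46.4]
scene plate [array([566. , -34.4]), array([239.1,  95.2]), np.float64(0.3)] 3189
scene rack [array([ 465.5, -302.2]), array([ 69.9, 163.4]), np.float64(13.7)] 2510
scene billet.052 [array([ 479.6, -354. ]), array([23.9, 45.6]), np.float64(56.0)] 283
scene trayred [array([456.4, 274.1]), array([94., 86.]), np.float64(85.0)] 925
scene trayyel [array([539.7, 267.1]), array([96. , 85.9]), np.float64(85.0)] 1046
scene trayblue [array([624.4, 256.9]), array([89.3, 81.9]), np.float64(84.6)] 1039
scene red 19 [530.3 -12.6]
scene red 88 [576.5 -14.6]
scene red 20 [530.3 -48.3]
scene red 98 [577.  -45.5]
scene yel 29 [619.3 -16.7]
scene yel 31 [618.9 -43. ]
scene blue 35 [644.  -17.6]
scene blue 40 [643.8 -41.5]
```

Run:
```python
import cv2,numpy as np
from h import *
for n,b in(("top",(470,280,505,312)),("scene",(155,355,195,390))):
    im=np.load(n+"0.npz")["im"]; d=np.load(n+"0.npz")["d"]
    hsv=cv2.cvtColor(im,cv2.COLOR_BGR2HSV).astype(int);H,S,V=[hsv[...,i] for i in range(3)]
    m=((H<8)|(H>172))&(S>130);q=np.zeros_like(m);q[b[1]:b[3],b[0]:b[2]]=m[b[1]:b[3],b[0]:b[2]]
    v=V[q];print(n,np.histogram(v,10))
    th,_=cv2.threshold(v.astype(np.uint8),0,255,cv2.THRESH_OTSU)
    r,p=rect(n,q&(V>th),.052,(0,0));print(th,r)
    vis=cv2.resize(np.where(np.dstack([q&(V>th)]*3),255,im)[b[1]:b[3],b[0]:b[2]].astype(np.uint8),None,fx=10,fy=10,interpolation=0);cv2.imwrite(f"pics/b_{n}.png",vis)
    # depth points
    ys,xs=np.nonzero(q);C,dd=ray(n,np.c_[xs,ys]);P=C+dd*d[ys,xs][:,None]
    k=P[:,2]>.047;print("depth z max",np.sort(P[:,2])[-8:],"top centre",P[k].mean(0),k.sum())
    print(cv2.minAreaRect((P[:,:2]*1000).astype(np.float32)))
```

```text
top (array([ 5,  8, 31, 29,  5,  3,  5,  2,  4, 60]), array([ 75. ,  82.5,  90. ,  97.5, 105. , 112.5, 120. , 127.5, 135. ,
       142.5, 150. ]))
117.0 ((466.37701416015625, -351.0563659667969), (26.15359878540039, 10.097947120666504), 14.18300724029541)
depth z max [0.05544504 0.05560383 0.05624854 0.05637386 0.05697204 0.05834167
 0.99276996 0.99276996] top centre [ 0.4681981  -0.34252113  0.07446287] 87
((506.9626770019531, -201.51771545410156), (329.6627502441406, 25.974218368530273), 74.8309326171875)
scene (array([163,  18,   7,   4,   7,   5,   4,   9,  27,  39]), array([ 89.,  98., 107., 116., 125., 134., 143., 152., 161., 170., 179.]))
130.0 ((469.7614440917969, -347.13409423828125), (25.0234317779541, 10.083940505981445), 15.941242218017578)
depth z max [0.05421968 0.05427574 0.05437804 0.05466696 0.0549762  0.05503779
 0.05591664 0.84715168] top centre [ 0.4748846  -0.35018004  0.05910749] 102
((684.359130859375, -485.7775573730469), (24.572357177734375, 533.3935546875), 57.13835906982422)
```

```bash
python3 -m crank '[[-0.2,0,-4.2,0,0.068,0,-0.1],[-0.2,0,-4.2,0,0.068,0,-0.1],[-0.2,0,-4.2,0,0.068,0,-0.1],[-0.2,0,-4.2,0,0.068,0,-0.1],[-0.2,0,-4.2,0,0.068,0,-0.1],[-0.2,0,-4.2,0,0.068,0,-0.1],[-0.2,0,-4.2,0,0.068,0,-0.1],[-0.2,0,-4.2,0,0.068,0,-0.1],[-0.2,0,-4.2,0,0.068,0,-0.1],[-0.2,0,-4.2,0,0.068,0,-0.1]]' 40
```

```text
clock: 1.1
ee_pos: [0.5613, 0.3027, 0.2306]
orientation: [[0.893, -0.001, -0.45], [0.45, -0.001, 0.893], [-0.001, -1.0, -0.0]]
ft_force: [0.1, 0.5, -0.3]
width: 0.0386
```

```bash
cat > plan.py <<'E'
import sys,json,numpy as np
from workcell import sensors
def plan(tgt,ang,N,steps=None):
    """tgt world xyz, ang of tool x in world deg; tool y down"""
    s=sensors.read_state();p=np.array(s["ee_pos"]);R=np.array(s["orientation"])
    a0=np.arctan2(R[1,0],R[0,0]);da=(np.radians(ang)-a0+np.pi)%(2*np.pi)-np.pi
    d=(np.array(tgt)-p)/N;print("pos",p.round(4),"ang",np.degrees(a0).round(2),"tilt",R[:,1].round(4))
    rot=-da/N
    for i in range(N):
        a=a0-rot*i;x=np.array([np.cos(a),np.sin(a)]);z=np.array([np.sin(a),-np.cos(a)])*1
        # z = x cross y(down): 
        z=np.cross([x[0],x[1],0],[0,0,-1])[:2]
        print([round(100*float(d[:2]@x),2),round(-100*d[2],2),round(100*float(d[:2]@z),2),0,round(rot,3),0])
if __name__=="__main__":
    a=[float(x) for x in sys.argv[1:]];plan(a[:3],a[3],int(a[4]))
E
python3 plan.py .468 -.349 .16 -75.5 20
```

```text
pos [0.5613 0.3027 0.2306] ang 26.72 tilt [-6.e-04 -5.e-04 -1.e+00]
[-1.88, np.float64(0.35), -2.7, 0, np.float64(0.089), 0]
[-1.63, np.float64(0.35), -2.86, 0, np.float64(0.089), 0]
[-1.37, np.float64(0.35), -2.99, 0, np.float64(0.089), 0]
[-1.1, np.float64(0.35), -3.1, 0, np.float64(0.089), 0]
[-0.82, np.float64(0.35), -3.19, 0, np.float64(0.089), 0]
[-0.53, np.float64(0.35), -3.25, 0, np.float64(0.089), 0]
[-0.24, np.float64(0.35), -3.28, 0, np.float64(0.089), 0]
[0.05, np.float64(0.35), -3.29, 0, np.float64(0.089), 0]
[0.35, np.float64(0.35), -3.27, 0, np.float64(0.089), 0]
[0.64, np.float64(0.35), -3.23, 0, np.float64(0.089), 0]
[0.92, np.float64(0.35), -3.16, 0, np.float64(0.089), 0]
[1.2, np.float64(0.35), -3.07, 0, np.float64(0.089), 0]
[1.47, np.float64(0.35), -2.95, 0, np.float64(0.089), 0]
[1.72, np.float64(0.35), -2.8, 0, np.float64(0.089), 0]
[1.97, np.float64(0.35), -2.64, 0, np.float64(0.089), 0]
[2.19, np.float64(0.35), -2.45, 0, np.float64(0.089), 0]
[2.4, np.float64(0.35), -2.25, 0, np.float64(0.089), 0]
[2.59, np.float64(0.35), -2.03, 0, np.float64(0.089), 0]
[2.76, np.float64(0.35), -1.79, 0, np.float64(0.089), 0]
[2.91, np.float64(0.35), -1.53, 0, np.float64(0.089), 0]
```

```bash
python3 -m crank '[[-1.88,0.3,-2.7,0,0.089,0,-0.1],[-1.63,0.3,-2.86,0,0.089,0,-0.1],[-1.37,0.3,-2.99,0,0.089,0,-0.1],[-1.1,0.3,-3.1,0,0.089,0,-0.1],[-0.82,0.3,-3.19,0,0.089,0,-0.1],[-0.53,0.3,-3.25,0,0.089,0,-0.1],[-0.24,0.3,-3.28,0,0.089,0,-0.1],[0.05,0.3,-3.29,0,0.089,0,-0.1],[0.35,0.3,-3.27,0,0.089,0,-0.1],[0.64,0.3,-3.23,0,0.089,0,-0.1]]' && python3 -m crank '[[0.92,0.35,-3.16,0,0.089,0,-0.1],[1.2,0.35,-3.07,0,0.089,0,-0.1],[1.47,0.35,-2.95,0,0.089,0,-0.1],[1.72,0.35,-2.8,0,0.089,0,-0.1],[1.97,0.35,-2.64,0,0.089,0,-0.1],[2.19,0.35,-2.45,0,0.089,0,-0.1],[2.4,0.35,-2.25,0,0.089,0,-0.1],[2.59,0.35,-2.03,0,0.089,0,-0.1],[2.76,0.35,-1.79,0,0.089,0,-0.1],[2.91,0.35,-1.53,0,0.089,0,-0.1]]'; python3 plan.py .468 -.349 .08 -75.5 10
```

```text
clock: 2.1
ee_pos: [0.5146, -0.0229, 0.2008]
orientation: [[0.911, -0.001, 0.412], [-0.412, 0.0, 0.911], [-0.001, -1.0, -0.0]]
ft_force: [0.4, 0.1, 1.0]
width: 0.0383
clock: 3.1
ee_pos: [0.47, -0.3484, 0.1656]
orientation: [[0.254, -0.001, 0.967], [-0.967, 0.001, 0.254], [-0.001, -1.0, -0.0]]
ft_force: [0.3, 0.3, -0.1]
width: 0.039
pos [ 0.47   -0.3484  0.1656] ang -75.29 tilt [-7.e-04  7.e-04 -1.e+00]
[0.0, np.float64(0.86), -0.02, 0, np.float64(0.0), 0]
[0.0, np.float64(0.86), -0.02, 0, np.float64(0.0), 0]
[0.0, np.float64(0.86), -0.02, 0, np.float64(0.0), 0]
[0.0, np.float64(0.86), -0.02, 0, np.float64(0.0), 0]
[0.0, np.float64(0.86), -0.02, 0, np.float64(0.0), 0]
[0.0, np.float64(0.86), -0.02, 0, np.float64(0.0), 0]
[0.0, np.float64(0.86), -0.02, 0, np.float64(0.0), 0]
[0.0, np.float64(0.86), -0.02, 0, np.float64(0.0), 0]
[0.0, np.float64(0.86), -0.02, 0, np.float64(0.0), 0]
[0.0, np.float64(0.86), -0.02, 0, np.float64(0.0), 0]
```

Excellent tracking. I'll descend to z≈0.085 and check with a picture.

```bash
python3 -m crank '[[0,0.8,0,0,0,0,-0.1],[0,0.8,0,0,0,0,-0.1],[0,0.8,0,0,0,0,-0.1],[0,0.8,0,0,0,0,-0.1],[0,0.8,0,0,0,0,-0.1],[0,0.8,0,0,0,0,-0.1],[0,0.8,0,0,0,0,-0.1],[0,0.8,0,0,0,0,-0.1],[0,0.8,0,0,0,0,-0.1],[0,0.8,0,0,0,0,-0.1]]'
python3 - <<'E'
from workcell import get_image
import cv2,numpy as np
o=[]
for n,b in(("scene",(120,260,240,400)),("top",(400,230,520,350))):
    im,d=get_image(n);cv2.imwrite(f"{n}1.png",im);x0,y0,x1,y1=b
    o.append(cv2.resize(im[y0:y1,x0:x1],(400,int(400*(y1-y0)/(x1-x0)))))
h=max(i.shape[0] for i in o);o=[cv2.copyMakeBorder(i,0,h-i.shape[0],0,0,0) for i in o]
cv2.imwrite("pics/s1.png",np.hstack(o))
E
```

```text
clock: 4.1
ee_pos: [0.4705, -0.3477, 0.0856]
orientation: [[0.257, -0.0, 0.966], [-0.966, -0.0, 0.257], [0.0, -1.0, -0.0]]
ft_force: [0.6, -0.4, 1.2]
width: 0.0383
```

View pics/s1.png

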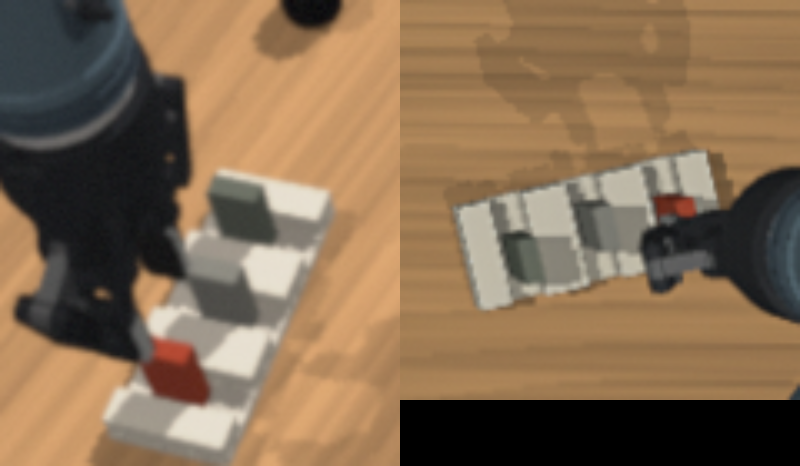

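Run:
```python
import cv2,numpy as np
from workcell import camera_model,sensors
s=sensors.read_state();p=np.array(s["ee_pos"]);R=np.array(s["orientation"])
for n,b in(("scene",(120,260,240,400)),("top",(400,230,520,350))):
    c=camera_model(n);E=np.array(c["extrinsics"])
    im=cv2.imread(f"{n}1.png");f=6
    im=cv2.resize(im[b[1]:b[3],b[0]:b[2]],None,fx=f,fy=f) if n=="top" else cv2.resize(im[b[1]:b[3],b[0]:b[2]],None,fx=4,fy=4)
    f=6 if n=="top" else 4
    for q,col in((p,(0,255,0)),(p+R[:,0]*.019,(255,0,255)),(p-R[:,0]*.019,(255,255,0)),(p+R[:,1]*.0336,(0,255,255)),):
        u,_=cv2.projectPoints(q.reshape(1,3),cv2.Rodrigues(E[:3,:3])[0],E[:3,3],np.array(c["camera_matrix"]),np.array(c["dist"]))
        u=u.ravel();cv2.circle(im,(int((u[0]-b[0])*f),int((u[1]-b[1])*f)),4,col,-1);print(n,u)
    cv2.imwrite(f"pics/proj_{n}.png",im)
```

```text
scene [164.16632568 353.82120406]
scene [159.64398832 364.18322205]
scene [168.60360941 343.68917656]
scene [168.78633452 364.73169323]
top [489.66161093 295.45324809]
top [499.24048214 292.91669553]
top [480.06258671 297.99074874]
top [483.89461256 294.18514476]
```

View pics/proj_scene.png

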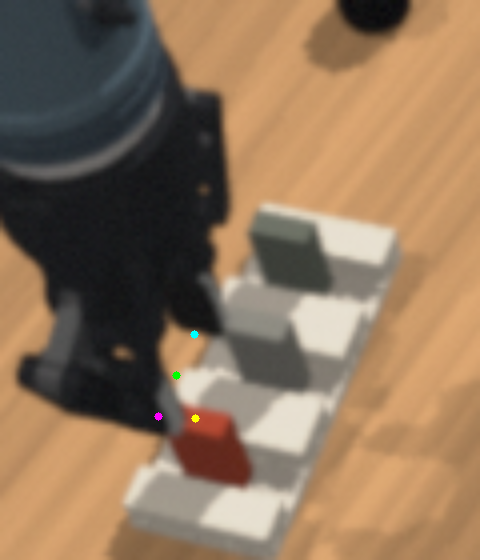

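View pics/proj_top.png

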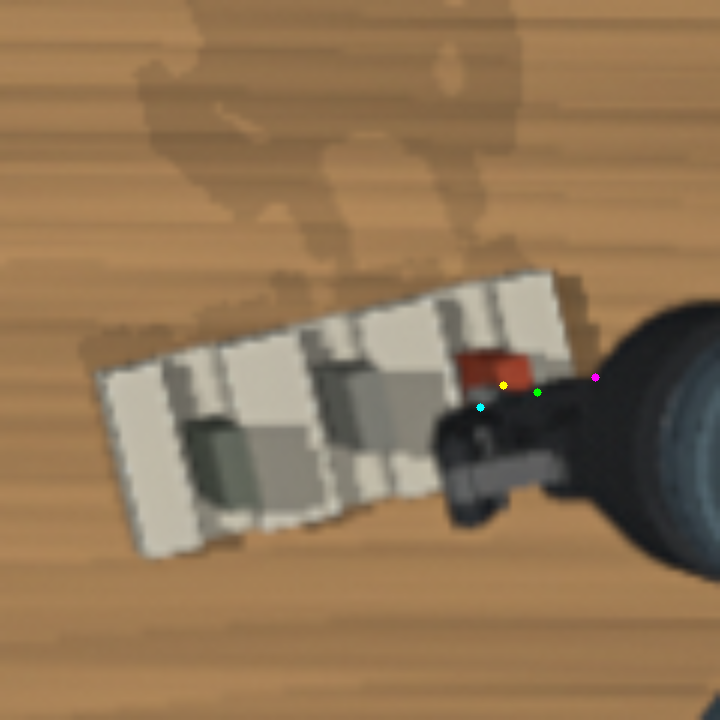

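```bash
python3 -m crank '[[0,0.7,0,0,0,0,-0.1],[0,0.7,0,0,0,0,-0.1],[0,0.7,0,0,0,0,-0.1],[0,0.7,0,0,0,0,-0.1],[0,0.7,0,0,0,0,-0.1],[0,0.7,0,0,0,0,-0.1],[0,0.7,0,0,0,0,-0.1],[0,0.6,0,0,0,0,-0.1],[0,0.4,0,0,0,0,-0.1],[0,0,0,0,0,0,-0.1]]'
python3 - <<'E'
from workcell import get_image
import cv2,numpy as np
o=[]
for n,b in(("scene",(120,260,240,400)),("top",(400,230,520,350))):
    im,d=get_image(n);cv2.imwrite(f"{n}2.png",im);x0,y0,x1,y1=b
    o.append(cv2.resize(im[y0:y1,x0:x1],(400,int(400*(y1-y0)/(x1-x0)))))
h=max(i.shape[0] for i in o);o=[cv2.copyMakeBorder(i,0,h-i.shape[0],0,0,0) for i in o]
cv2.imwrite("pics/s2.png",np.hstack(o))
E
```

```text
clock: 5.2
ee_pos: [0.4701, -0.3473, 0.0266]
orientation: [[0.257, -0.001, 0.966], [-0.966, 0.001, 0.257], [-0.001, -1.0, -0.001]]
ft_force: [0.4, 0.2, -0.3]
width: 0.0388
```

View pics/s2.png

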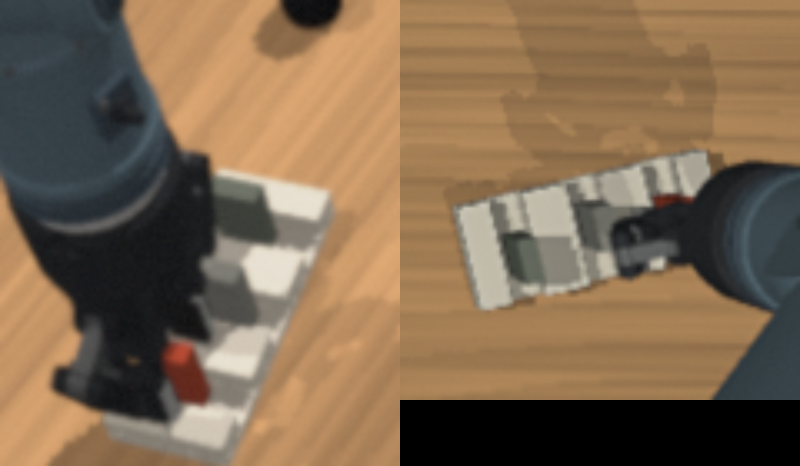

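```bash
python3 -m crank '[[0,0,0.1,0,0,0,-0.1],[0,0,0.1,0,0,0,-0.2],[0,0,0,0,0,0,-0.3],[0,0,0,0,0,0,-0.45],[0,0,0,0,0,0,-0.55],[0,0,0,0,0,0,-0.65],[0,0,0,0,0,0,-1],[0,0,0,0,0,0,-1],[0,0,0,0,0,0,-1],[0,0,0,0,0,0,-1]]' 40
```

```text
clock: 6.3
ee_pos: [0.4725, -0.3473, 0.0274]
orientation: [[0.257, 0.0, 0.966], [-0.966, -0.0, 0.257], [0.0, -1.0, 0.0]]
ft_force: [-0.3, 0.5, 1.4]
width: 0.0103
```

```bash
python3 -m crank '[[0,-0.3,0,0,0,0,-1],[0,-0.7,0,0,0,0,-1],[0,-1,0,0,0,0,-1],[0,-1,0,0,0,0,-1],[0,-1,0,0,0,0,-1],[0,-1,0,0,0,0,-1],[0,-1,0,0,0,0,-1],[0,-1,0,0,0,0,-1],[0,-1,0,0,0,0,-1],[0,-0.5,0,0,0,0,-1]]'; python3 plan.py .470 -.0335 .11 -89.6 20
```

```text
clock: 7.3
ee_pos: [0.4729, -0.3476, 0.1136]
orientation: [[0.257, 0.001, 0.966], [-0.966, -0.001, 0.257], [0.001, -1.0, 0.001]]
ft_force: [-0.8, -0.2, -0.7]
width: 0.01
pos [ 0.4729 -0.3476  0.1136] ang -75.11 tilt [ 1.4e-03 -8.0e-04 -1.0e+00]
[-1.52, np.float64(0.02), 0.39, 0, np.float64(0.013), 0]
[-1.53, np.float64(0.02), 0.37, 0, np.float64(0.013), 0]
[-1.53, np.float64(0.02), 0.35, 0, np.float64(0.013), 0]
[-1.54, np.float64(0.02), 0.33, 0, np.float64(0.013), 0]
[-1.54, np.float64(0.02), 0.31, 0, np.float64(0.013), 0]
[-1.54, np.float64(0.02), 0.29, 0, np.float64(0.013), 0]
[-1.55, np.float64(0.02), 0.27, 0, np.float64(0.013), 0]
[-1.55, np.float64(0.02), 0.25, 0, np.float64(0.013), 0]
[-1.55, np.float64(0.02), 0.23, 0, np.float64(0.013), 0]
[-1.56, np.float64(0.02), 0.21, 0, np.float64(0.013), 0]
[-1.56, np.float64(0.02), 0.19, 0, np.float64(0.013), 0]
[-1.56, np.float64(0.02), 0.17, 0, np.float64(0.013), 0]
[-1.56, np.float64(0.02), 0.15, 0, np.float64(0.013), 0]
[-1.56, np.float64(0.02), 0.14, 0, np.float64(0.013), 0]
[-1.57, np.float64(0.02), 0.12, 0, np.float64(0.013), 0]
[-1.57, np.float64(0.02), 0.1, 0, np.float64(0.013), 0]
[-1.57, np.float64(0.02), 0.08, 0, np.float64(0.013), 0]
[-1.57, np.float64(0.02), 0.06, 0, np.float64(0.013), 0]
[-1.57, np.float64(0.02), 0.04, 0, np.float64(0.013), 0]
[-1.57, np.float64(0.02), 0.02, 0, np.float64(0.013), 0]
```

```bash
python3 -m crank '[[-1.52,0,0.39,0,0.013,0,-1],[-1.53,0,0.37,0,0.013,0,-1],[-1.53,0,0.35,0,0.013,0,-1],[-1.54,0,0.33,0,0.013,0,-1],[-1.54,0,0.31,0,0.013,0,-1],[-1.54,0,0.29,0,0.013,0,-1],[-1.55,0,0.27,0,0.013,0,-1],[-1.55,0,0.25,0,0.013,0,-1],[-1.55,0,0.23,0,0.013,0,-1],[-1.56,0,0.21,0,0.013,0,-1]]' && python3 -m crank '[[-1.56,0.2,0.19,0,0.013,0,-1],[-1.56,0.3,0.17,0,0.013,0,-1],[-1.56,0.4,0.15,0,0.013,0,-1],[-1.56,0.4,0.14,0,0.013,0,-1],[-1.57,0.4,0.12,0,0.013,0,-1],[-1.57,0.4,0.1,0,0.013,0,-1],[-1.57,0.4,0.08,0,0.013,0,-1],[-1.57,0.4,0.06,0,0.013,0,-1],[-1.57,0.4,0.04,0,0.013,0,-1],[-1.57,0,0.02,0,0.013,0,-1]]';  python3 - <<'E'
from workcell import get_image
import cv2,numpy as np
o=[]
for n,b in(("scene",(235,200,385,320)),("top",(290,180,370,340))):
    im,d=get_image(n);cv2.imwrite(f"{n}3.png",im);x0,y0,x1,y1=b
    cv2.imwrite(f"pics/s3{n}.png",cv2.resize(im[y0:y1,x0:x1],None,fx=5 if n=="scene" else 3.7,fy=5 if n=="scene" else 3.7,interpolation=cv2.INTER_CUBIC))
E
```

```text
clock: 8.3
ee_pos: [0.4708, -0.1894, 0.1123]
orientation: [[0.129, -0.0, 0.992], [-0.992, 0.0, 0.129], [-0.0, -1.0, -0.0]]
ft_force: [0.2, -0.6, -1.2]
width: 0.0104
clock: 9.3
ee_pos: [0.47, -0.0324, 0.0789]
orientation: [[-0.001, -0.001, 1.0], [-1.0, -0.0, -0.001], [0.0, -1.0, -0.001]]
ft_force: [0.3, 0.0, -0.2]
width: 0.0099
```

View pics/s3scene.png

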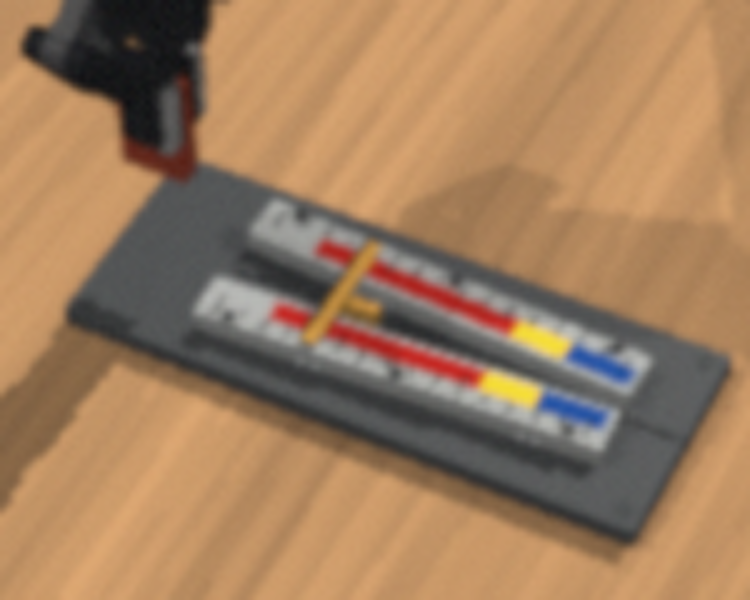

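View pics/s3top.png

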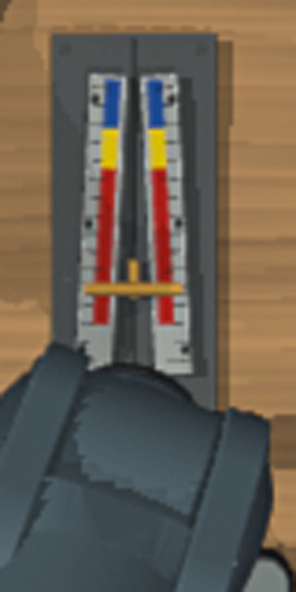

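Run:
```python
import cv2,numpy as np
from h import *
im=cv2.imread("scene3.png");hsv=cv2.cvtColor(im,cv2.COLOR_BGR2HSV).astype(int)
H,S,V=[hsv[...,i] for i in range(3)]
m=((H<9)|(H>170))&(S>110);q=np.zeros(m.shape,np.uint8);q[212:240,255:280]=m[212:240,255:280]
x0,y0,x1,y1=255,210,285,240
vis=cv2.resize(im[y0:y1,x0:x1],None,fx=18,fy=18,interpolation=0);cv2.imwrite("pics/foot3.png",vis)
for u in((260.2,231),(273,235.6),(274.4,234)): print(u,plane("scene",[u],.0575)[0].round(4))
```

```text
(260.2, 231) [ 0.4537 -0.0341  0.0575]
(273, 235.6) [ 0.4814 -0.0336  0.0575]
(274.4, 234) [ 0.4817 -0.0288  0.0575]
```

View pics/foot3.png

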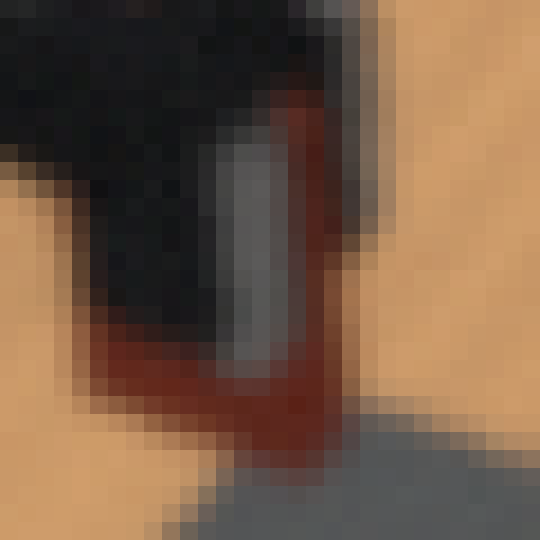

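Run:
```python
from h import *
for u in((258.9,231.7),(271.7,236.2),(273.9,233.9)):
  print(u,plane("scene",[u],.0575)[0].round(4))
```

```text
(258.9, 231.7) [ 0.4524 -0.0368  0.0575]
(271.7, 236.2) [ 0.48   -0.036   0.0575]
(273.9, 233.9) [ 0.4808 -0.029   0.0575]
```

```bash
python3 -m crank '[[-0.06,0.5,0,0,-0.004,0,-1],[-0.06,0.5,0,0,-0.004,0,-1],[0,0.6,0,0,0,0,-1],[0,0.6,0,0,0,0,-1],[0,0.6,0,0,0,0,-1],[0,0.6,0,0,0,0,-1],[0,0.5,0,0,0,0,-1],[0,0.5,0,0,0,0,-1],[0,0.2,0,0,0,0,-1],[0,0.05,0,0,0,0,-1]]';  python3 - <<'E'
from workcell import get_image
import cv2,numpy as np
im,d=get_image("scene");cv2.imwrite("scene4.png",im)
cv2.imwrite("pics/s4.png",cv2.resize(im[210:285,245:345],None,fx=8,fy=8,interpolation=cv2.INTER_CUBIC))
E
```

```text
clock: 10.4
ee_pos: [0.4704, -0.0318, 0.0325]
orientation: [[0.008, -0.0, 1.0], [-1.0, -0.0, 0.008], [0.0, -1.0, -0.0]]
ft_force: [-0.8, -0.0, -0.5]
width: 0.0103
```

View pics/s4.png

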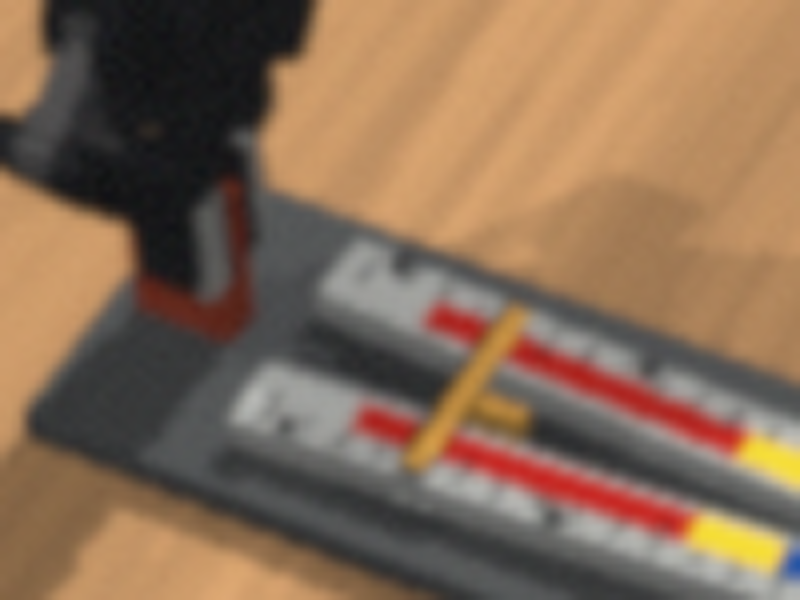

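Run:
```python
from h import *
def P(x,y,z): u=(245+(x+.5)/8-.5,210+(y+.5)/8-.5); return (plane("scene",[u],z)[0,:2]*1000).round(1)
print("rear",P(138,305,.011),"front -y",P(225,342,.011),"front +y",P(252,315,.011))
print("jawL inner mouth top",P(318,293,.020),"jawR inner mouth top",P(305,385,.020), "jawR outer", P(230,415,.02),"jawL outer",P(358,235,.02))
print("pointer bar ends",P(518,315,.0225),P(415,465,.0225),"tongue",P(530,420,.022))
```

```text
rear [453.3 -35.4] front -y [478.4 -36.2] front +y [479.9 -25.7]
jawL inner mouth top [495.2 -19. ] jawR inner mouth top [506.8 -45.9] jawR outer [495.6 -62. ] jawL outer [494.6   1.8]
pointer bar ends [542.7  -5.6] [543.  -57.5] tongue [560.4 -33.1]
```

```bash
python3 -m crank '[[0,0,0.3,0,0,0,-1],[0,0,0.6,0,0,0,-1],[0,0,0.7,0,0,0,-1],[0,0,0.7,0,0,0,-1],[0,0,0.7,0,0,0,-1],[0,0,0.7,0,0,0,-1],[0,0,0.7,0,0,0,-1],[0,0,0.7,0,0,0,-1],[0,0,0.6,0,0,0,-1],[0,0,0.3,0,0,0,-1]]';  python3 - <<'E'
from workcell import get_image
import cv2,numpy as np
im,d=get_image("scene");cv2.imwrite("scene5.png",im)
cv2.imwrite("pics/s5.png",cv2.resize(im[215:290,275:375],None,fx=8,fy=8,interpolation=cv2.INTER_CUBIC))
E
```

```text
clock: 11.45
ee_pos: [0.5309, -0.0313, 0.0327]
orientation: [[0.008, -0.001, 1.0], [-1.0, -0.0, 0.008], [0.0, -1.0, -0.001]]
ft_force: [-1.6, 0.2, -0.3]
width: 0.0099
```

View pics/s5.png

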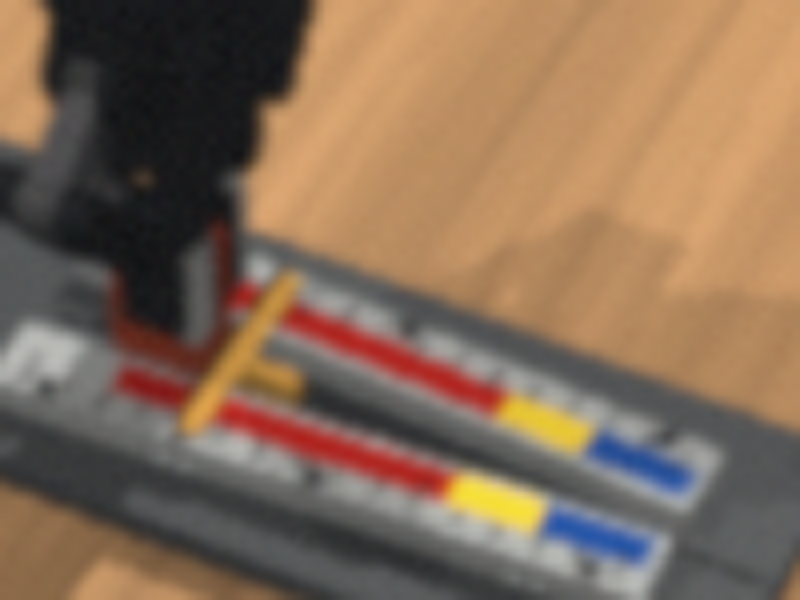

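```bash
python3 -m crank '[[0,0,0.3,0,0,0,-1],[0,0,0.5,0,0,0,-1],[0,0,0.6,0,0,0,-1],[0,0,0.6,0,0,0,-1],[0,0,0.6,0,0,0,-1],[0,0,0.6,0,0,0,-1],[0,0,0.6,0,0,0,-1],[0,0,0.5,0,0,0,-1],[0,0,0.4,0,0,0,-1],[0,0,0.2,0,0,0,-1]]';  python3 - <<'E'
from workcell import get_image,sensors
import cv2,numpy as np
im,d=get_image("scene");cv2.imwrite("scene6.png",im)
cv2.imwrite("pics/s6.png",cv2.resize(im[225:300,295:375],None,fx=8,fy=8,interpolation=cv2.INTER_CUBIC))
print(sensors.read_state()["ft_force"])
E
```

```text
clock: 12.5
ee_pos: [0.5802, -0.0308, 0.0329]
orientation: [[0.008, 0.0, 1.0], [-1.0, -0.0, 0.008], [0.0, -1.0, 0.0]]
ft_force: [-1.5, -0.5, -0.3]
width: 0.0098
[-0.00860823  0.56501427 -0.70709144]
```

View pics/s6.png

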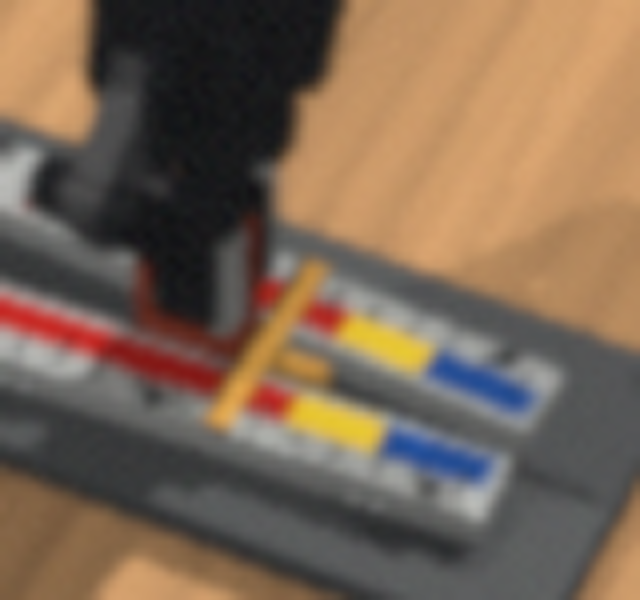

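```bash
cat > ft.py <<'E'
from workcell import get_image,sensors
import numpy as np
F=[];W=[];P=[]
for i in range(5):
    s=sensors.read_state();F.append(s["ft_force"]);W.append(s["width"]);P.append(s["ee_pos"]);get_image("scene")
print("F",np.mean(F,0).round(2),"sd",np.std(F,0).round(2),"w",np.mean(W).round(5),"p",np.mean(P,0).round(5))
E
python3 -m crank '[[0,0,0.2,0,0,0,-1],[0,0,0.2,0,0,0,-1],[0,0,0.2,0,0,0,-1],[0,0,0.2,0,0,0,-1],[0,0,0.2,0,0,0,-1],[0,0,0.2,0,0,0,-1],[0,0,0.2,0,0,0,-1],[0,0,0.2,0,0,0,-1],[0,0,0.2,0,0,0,-1],[0,0,0,0,0,0,-1]]';  python3 ft.py
```

```text
clock: 13.55
ee_pos: [0.598, -0.0308, 0.0328]
orientation: [[0.008, 0.001, 1.0], [-1.0, -0.0, 0.008], [0.0, -1.0, 0.001]]
ft_force: [0.2, 0.0, -1.1]
width: 0.0099
F [-0.26 -0.06 -0.57] sd [0.31 0.52 0.36] w 0.0101 p [ 0.59789 -0.03079  0.03281]
```

```bash
python3 -m crank '[[0,0,0.12,0,0,0,-1],[0,0,0.12,0,0,0,-1],[0,0,0.12,0,0,0,-1],[0,0,0.12,0,0,0,-1],[0,0,0.12,0,0,0,-1],[0,0,0.12,0,0,0,-1],[0,0,0.12,0,0,0,-1],[0,0,0.12,0,0,0,-1],[0,0,0.12,0,0,0,-1],[0,0,0.02,0,0,0,-1]]';  python3 ft.py
```

```text
clock: 14.8
ee_pos: [0.6084, -0.031, 0.0327]
orientation: [[0.008, -0.0, 1.0], [-1.0, -0.0, 0.008], [0.0, -1.0, -0.0]]
ft_force: [-2.0, -1.0, -0.8]
width: 0.0103
F [-1.17 -0.83 -1.1 ] sd [0.46 0.28 0.34] w 0.01009 p [ 0.60843 -0.03103  0.03266]
```

```bash
python3 -m crank '[[0.03,0,0,0,0,0,-1],[0.03,0,0.05,0,0,0,-1],[0,0,0.05,0,0,0,-1],[0,0,0.05,0,0,0,-1],[0,0,0.05,0,0,0,-1],[0,0,0.05,0,0,0,-1],[0,0,0.05,0,0,0,-1],[0,0,0.05,0,0,0,-1],[0,0,0.05,0,0,0,-1],[0,0,0,0,0,0,-1]]';  python3 ft.py
```

```text
clock: 16.05
ee_pos: [0.6127, -0.0312, 0.0328]
orientation: [[0.008, 0.0, 1.0], [-1.0, 0.0, 0.008], [-0.0, -1.0, 0.0]]
ft_force: [-1.8, -1.0, -0.1]
width: 0.0101
F [-1.28 -0.69 -0.48] sd [0.36 0.36 0.45] w 0.00999 p [ 0.6127  -0.03121  0.03281]
```

```bash
python3 -m crank '[[0.03,0,0,0,0,0,-1],[0.02,0,0.05,0,0,0,-1],[0,0,0.05,0,0,0,-1],[0,0,0.05,0,0,0,-1],[0,0,0.05,0,0,0,-1],[0,0,0.05,0,0,0,-1],[0,0,0.05,0,0,0,-1],[0,0,0.05,0,0,0,-1],[0,0,0.05,0,0,0,-1],[0,0,0,0,0,0,-1]]';  python3 ft.py
```

```text
clock: 17.3
ee_pos: [0.6154, -0.0313, 0.0324]
orientation: [[0.008, -0.002, 1.0], [-1.0, 0.001, 0.008], [-0.001, -1.0, -0.002]]
ft_force: [-5.9, 2.0, 1.0]
width: 0.0102
F [-5.09  1.77  1.95] sd [0.39 0.35 0.55] w 0.01015 p [ 0.61545 -0.03134  0.03242]
```

```bash
python3 -m crank '[[-0.02,0,0,0,0,0,-1],[-0.02,0,0,0,0,0,-1],[-0.01,0,0.02,0,0,0,-1],[0,0,0.01,0,0,0,-1],[0,0,0,0,0,0,-1],[0,0,0,0,0,0,-1],[0,0,0,0,0,0,-1],[0,0,0,0,0,0,-1],[0,0,0,0,0,0,-1],[0,0,0,0,0,0,-1]]';  python3 ft.py
python3 - <<'E'
from workcell import get_image,sensors
import cv2,numpy as np
im,d=get_image("scene");cv2.imwrite("scene7.png",im)
cv2.imwrite("pics/s7.png",cv2.resize(im[225:300,295:375],None,fx=8,fy=8,interpolation=cv2.INTER_CUBIC))
E
```

```text
clock: 18.55
ee_pos: [0.6155, -0.0313, 0.0324]
orientation: [[0.008, -0.003, 1.0], [-1.0, 0.0, 0.008], [-0.0, -1.0, -0.003]]
ft_force: [-4.6, 1.2, 2.1]
width: 0.0101
F [-5.19  0.63  2.  ] sd [0.39 0.75 0.25] w 0.01003 p [ 0.61555 -0.03131  0.03241]
```

View pics/s7.png

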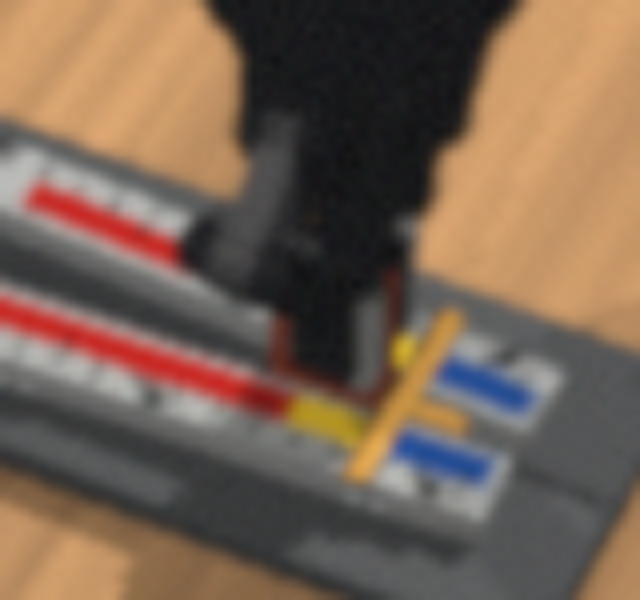

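```bash
python3 -m crank '[[-0.01,0,0.01,0,0,0,-1],[-0.01,0,0.01,0,0,0,-1],[0,0,0.01,0,0,0,-1],[0,0,0,0,0,0,-1],[0,0,0,0,0,0,-1],[0,0,0,0,0,0,-1],[0,0,0,0,0,0,-1],[0,0,0,0,0,0,-1],[0,0,0,0,0,0,-1],[0,0,0,0,0,0,-1]]';  python3 ft.py
```

```text
clock: 19.85
ee_pos: [0.6157, -0.0313, 0.0324]
orientation: [[0.008, -0.003, 1.0], [-1.0, 0.0, 0.008], [-0.0, -1.0, -0.003]]
ft_force: [-5.6, 1.0, 2.7]
width: 0.01
F [-5.7   0.89  3.12] sd [0.36 0.47 0.3 ] w 0.01008 p [ 0.61568 -0.03129  0.0324 ]
```

```bash
python3 -m crank '[[0,0,-0.1,0,0,0,-1],[0,0,-0.1,0,0,0,-1],[0,0,-0.1,0,0,0,-1],[0,0,-0.1,0,0,0,-1],[0,0,-0.2,0,0,0,-1],[0,0,-0.3,0,0,0,-1],[0,0,-0.4,0,0,0,-1],[0,0,-0.5,0,0,0,-1],[0,0,-0.5,0,0,0,-1],[0,0,-0.5,0,0,0,-1]]';  python3 ft.py
python3 - <<'E'
from workcell import get_image,sensors
import cv2,numpy as np
im,d=get_image("scene");cv2.imwrite("scene8.png",im)
cv2.imwrite("pics/s8.png",cv2.resize(im[225:300,295:375],None,fx=8,fy=8,interpolation=cv2.INTER_CUBIC))
E
```

```text
clock: 21.1
ee_pos: [0.5885, -0.0313, 0.0328]
orientation: [[0.008, -0.0, 1.0], [-1.0, 0.0, 0.008], [-0.0, -1.0, -0.0]]
ft_force: [-0.4, 0.8, -0.9]
width: 0.0099
F [-0.3  -0.1  -0.79] sd [0.45 0.49 0.49] w 0.00991 p [ 0.58822 -0.03126  0.03269]
```

View pics/s8.png

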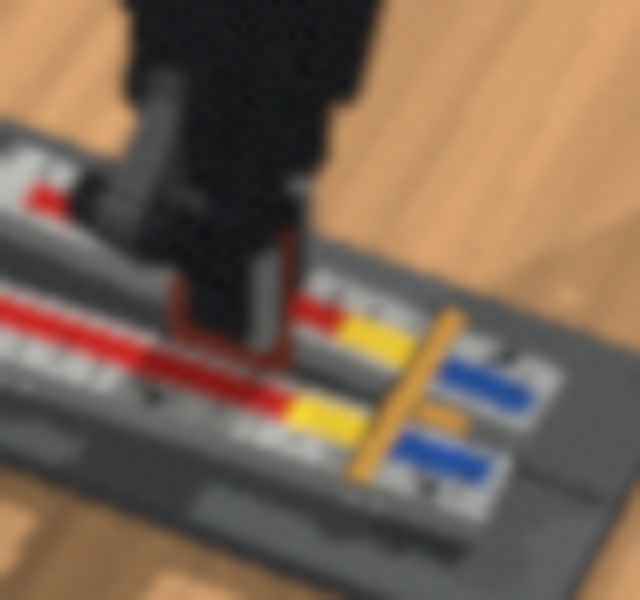

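```bash
python3 -m crank '[[0,-0.4,0,0,0,0,-1],[0,-0.8,0,0,0,0,-1],[0,-1,0,0,0,0,-1],[0,-1,0,0,0,0,-1],[0,-1.2,0,0,0,0,-1],[0,-1.2,0,0,0,0,-1],[0,-1.2,0,0,0,0,-1],[0,-1.2,0,0,0,0,-1],[0,-1,0,0,0,0,-1],[0,-0.5,0,0,0,0,-1]]'; python3 plan.py .55 .15 .125 -95 10
```

```text
clock: 22.4
ee_pos: [0.5898, -0.0313, 0.1292]
orientation: [[0.008, 0.002, 1.0], [-1.0, 0.0, 0.008], [-0.0, -1.0, 0.002]]
ft_force: [0.2, -0.2, -0.7]
width: 0.01
pos [ 0.5898 -0.0313  0.1292] ang -89.55 tilt [ 1.8e-03  2.0e-04 -1.0e+00]
[-1.82, np.float64(0.04), -0.38, 0, np.float64(0.01), 0]
[-1.81, np.float64(0.04), -0.4, 0, np.float64(0.01), 0]
[-1.81, np.float64(0.04), -0.42, 0, np.float64(0.01), 0]
[-1.8, np.float64(0.04), -0.44, 0, np.float64(0.01), 0]
[-1.8, np.float64(0.04), -0.45, 0, np.float64(0.01), 0]
[-1.8, np.float64(0.04), -0.47, 0, np.float64(0.01), 0]
[-1.79, np.float64(0.04), -0.49, 0, np.float64(0.01), 0]
[-1.79, np.float64(0.04), -0.5, 0, np.float64(0.01), 0]
[-1.78, np.float64(0.04), -0.52, 0, np.float64(0.01), 0]
[-1.78, np.float64(0.04), -0.54, 0, np.float64(0.01), 0]
```

```bash
python3 -m crank '[[-1.82,0,-0.38,0,0.01,0,-1],[-1.81,0,-0.4,0,0.01,0,-1],[-1.81,0,-0.42,0,0.01,0,-1],[-1.8,0,-0.44,0,0.01,0,-1],[-1.8,0,-0.45,0,0.01,0,-1],[-1.8,0,-0.47,0,0.01,0,-1],[-1.8,0,-0.49,0,0.01,0,-1],[-1.8,0,-0.5,0,0.01,0,-1],[-1.8,0,-0.52,0,0.01,0,-1],[-1.8,0,-0.54,0,0.01,0,-1]]'
python3 - <<'E'
from workcell import get_image,sensors
import cv2,numpy as np
o=[]
for n,b in(("scene",(305,240,375,300)),("top",(295,185,365,310))):
    im,d=get_image(n);cv2.imwrite(f"{n}9.png",im);x0,y0,x1,y1=b
    cv2.imwrite(f"pics/s9{n}.png",cv2.resize(im[y0:y1,x0:x1],None,fx=10 if n=="scene" else 4.8,fy=10 if n=="scene" else 4.8,interpolation=cv2.INTER_CUBIC))
E
```

```text
clock: 23.4
ee_pos: [0.5493, 0.1515, 0.1277]
orientation: [[-0.092, -0.001, 0.996], [-0.996, -0.0, -0.092], [0.0, -1.0, -0.001]]
ft_force: [1.2, -0.7, 0.1]
width: 0.0101
```

View pics/s9scene.png

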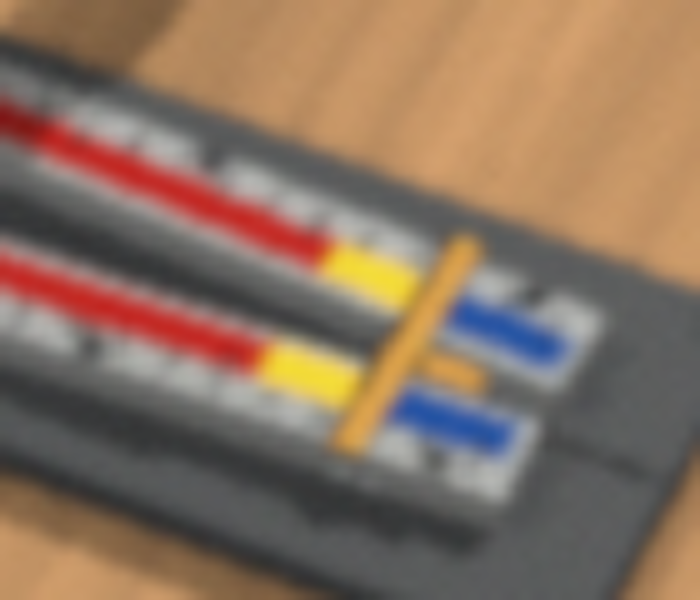

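View pics/s9top.png

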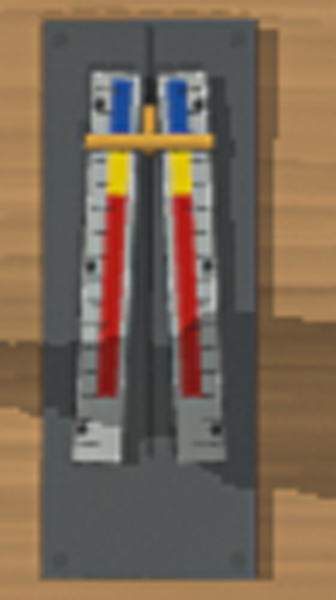

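```bash
python3 plan.py .541 .269 .07 -95.4 10 | tail -2
python3 - <<'E'
import cv2,numpy as np
from h import *
im=cv2.imread("top9.png");hsv=cv2.cvtColor(im,cv2.COLOR_BGR2HSV)
for c in (319,320,321,331,332,333): print(c,[tuple(int(v) for v in hsv[r,c]) for r in range(206,229,1)])
print((plane("top",[(320,r) for r in (210,226)],.02)*1000).round(1))
E
```

```text
[-1.13, np.float64(0.57), -0.18, 0, np.float64(0.001), 0]
[-1.13, np.float64(0.57), -0.18, 0, np.float64(0.001), 0]
319 [(109, 206, 150), (108, 202, 150), (108, 206, 150), (108, 207, 149), (108, 207, 150), (108, 223, 151), (118, 115, 138), (19, 173, 215), (19, 183, 208), (19, 164, 160), (25, 203, 158), (27, 255, 225), (27, 255, 223), (27, 254, 221), (27, 254, 220), (27, 254, 221), (27, 253, 220), (27, 254, 221), (27, 255, 222), (18, 237, 201), (3, 226, 174), (1, 226, 175), (1, 224, 171)]
320 [(108, 212, 150), (108, 212, 149), (108, 217, 148), (108, 211, 149), (108, 218, 150), (108, 229, 150), (118, 111, 133), (19, 172, 216), (19, 182, 209), (18, 163, 158), (24, 204, 140), (26, 255, 225), (27, 255, 224), (27, 255, 221), (27, 255, 221), (27, 255, 221), (27, 255, 221), (27, 238, 221), (27, 236, 223), (21, 225, 209), (4, 206, 177), (0, 192, 175), (1, 192, 177)]
321 [(109, 194, 150), (109, 178, 150), (110, 178, 150), (110, 178, 150), (109, 181, 152), (109, 191, 152), (117, 105, 138), (20, 172, 213), (19, 183, 208), (19, 168, 162), (24, 182, 154), (26, 166, 213), (25, 164, 216), (25, 164, 
[... 617 characters left out ...]
228, 152), (116, 125, 151), (20, 167, 218), (19, 181, 208), (19, 164, 160), (25, 206, 155), (27, 255, 225), (27, 254, 223), (27, 254, 221), (27, 255, 220), (27, 255, 220), (27, 255, 221), (27, 255, 221), (27, 255, 221), (17, 232, 200), (3, 220, 174), (0, 218, 174), (1, 220, 173)]
333 [(111, 163, 152), (109, 180, 152), (109, 202, 148), (110, 180, 150), (109, 182, 150), (109, 194, 151), (117, 115, 138), (20, 172, 216), (19, 181, 208), (19, 165, 161), (25, 197, 159), (26, 255, 227), (27, 255, 224), (27, 255, 222), (27, 255, 221), (27, 255, 221), (27, 255, 221), (27, 255, 222), (27, 255, 223), (17, 237, 201), (3, 223, 176), (1, 230, 171), (1, 219, 148)]
[[636.3 -22.9  20. ]
 [603.7 -23.1  20. ]]
```

The pointer's front edge is about 19 mm beyond the red/yellow border, so its travel is about 0.095. That is yellow, so I'm going to the yellow tray.

```bash
python3 -m crank '[[-1.18,0.3,-0.06,0,0,0,-1],[-1.18,0.4,-0.06,0,0,0,-1],[-1.18,0.5,-0.06,0,0,0,-1],[-1.18,0.6,-0.06,0,0,0,-1],[-1.18,0.6,-0.06,0,0,0,-1],[-1.18,0.6,-0.06,0,0,0,-1],[-1.18,0.6,-0.06,0,0,0,-1],[-1.18,0.6,-0.06,0,0,0,-1],[-1.18,0.6,-0.06,0,0,0,-1],[-1.1,0.5,-0.06,0,0,0,-1]]'; python3 plan.py .541 .269 .031 -95.4 10 | head -2
python3 - <<'E'
from workcell import get_image,sensors
import cv2,numpy as np
im,d=get_image("scene");cv2.imwrite("scene10.png",im)
cv2.imwrite("pics/s10.png",cv2.resize(im[110:215,295:435],None,fx=5.5,fy=5.5,interpolation=cv2.INTER_CUBIC))
E
```

```text
clock: 24.5
ee_pos: [0.5544, 0.2692, 0.0741]
orientation: [[-0.092, -0.0, 0.996], [-0.996, -0.0, -0.092], [0.0, -1.0, -0.0]]
ft_force: [0.1, 0.9, -0.9]
width: 0.0103
pos [0.5544 0.2692 0.0741] ang -95.26 tilt [-4.e-04 -2.e-04 -1.e+00]
[0.01, np.float64(0.43), -0.13, 0, np.float64(0.0), 0]
```

View pics/s10.png

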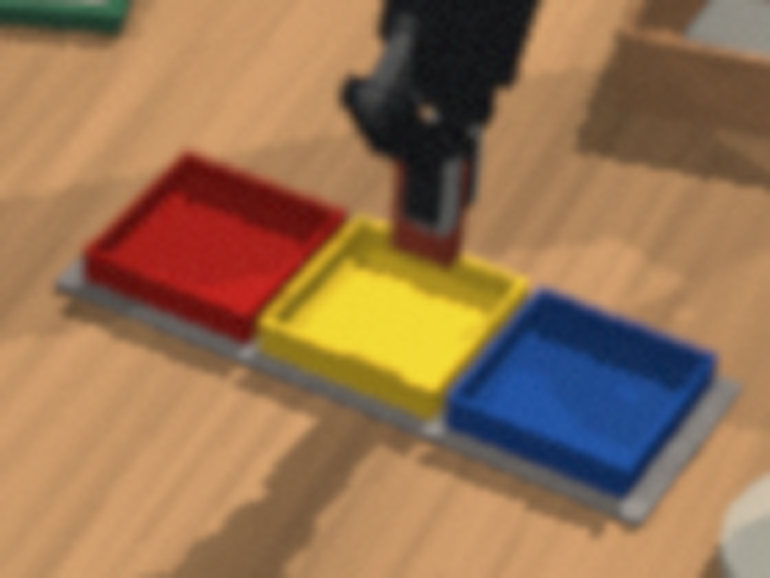

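```bash
python3 -m crank '[[0,0.4,-0.2,0,0,0,-1],[0,0.4,-0.2,0,0,0,-1],[0,0.5,-0.2,0,0,0,-1],[0,0.5,-0.2,0,0,0,-1],[0,0.5,-0.2,0,0,0,-1],[0,0.5,-0.2,0,0,0,-1],[0,0.5,-0.1,0,0,0,-1],[0,0.5,0,0,0,0,-1],[0,0.3,0,0,0,0,-1],[0,0.1,0,0,0,0,-1]]'; python3 ft.py
```

```text
clock: 25.55
ee_pos: [0.5415, 0.2691, 0.0323]
orientation: [[-0.092, -0.0, 0.996], [-0.996, -0.0, -0.092], [0.001, -1.0, -0.0]]
ft_force: [0.5, -0.5, -1.2]
width: 0.0098
F [ 0.31 -0.28 -0.49] sd [0.22 0.24 0.57] w 0.01009 p [0.5417  0.2692  0.03262]
```

```bash
python3 -m crank '[[0,0.05,0,0,0,0,-1],[0,0.05,0,0,0,0,-1],[0,0.05,0,0,0,0,-1],[0,0.05,0,0,0,0,-1],[0,0.05,0,0,0,0,-1],[0,0.05,0,0,0,0,-1],[0,0.04,0,0,0,0,-1],[0,0.03,0,0,0,0,-1],[0,0.0,0,0,0,0,-1],[0,0,0,0,0,0,-1]]'; python3 ft.py
```

```text
clock: 26.8
ee_pos: [0.5416, 0.2693, 0.0291]
orientation: [[-0.092, -0.0, 0.996], [-0.996, 0.0, -0.092], [0.0, -1.0, -0.0]]
ft_force: [-0.1, -0.8, 0.8]
width: 0.01
F [-0.02 -0.13 -0.17] sd [0.5  0.44 0.57] w 0.01016 p [0.54164 0.26928 0.02908]
```

```bash
python3 -m crank '[[0,0.02,0,0,0,0,-1],[0,0.02,0,0,0,0,-1],[0,0.02,0,0,0,0,-1],[0,0.02,0,0,0,0,-1],[0,0.02,0,0,0,0,-1],[0,0.0,0,0,0,0,-1],[0,0.0,0,0,0,0,-1],[0,0,0,0,0,0,-1],[0,0.0,0,0,0,0,-1],[0,0,0,0,0,0,-1]]'; python3 ft.py
```

```text
clock: 28.05
ee_pos: [0.5416, 0.2693, 0.0284]
orientation: [[-0.092, -0.0, 0.996], [-0.996, 0.0, -0.092], [-0.0, -1.0, -0.0]]
ft_force: [-1.8, -0.3, 5.0]
width: 0.0102
F [-2.05 -0.94  5.03] sd [0.45 0.53 0.25] w 0.01009 p [0.54165 0.26927 0.02837]
```

```bash
python3 -m crank '[[0,-0.05,0,0,0,0,-1],[0,-0.01,0,0,0,0,-1],[0,0,0,0,0,0,-1],[0,0,0,0,0,0,-0.75],[0,0,0,0,0,0,-0.7],[0,0,0,0,0,0,-0.6],[0,0,0,0,0,0,-0.5],[0,0,0,0,0,0,-0.4],[0,0,0,0,0,0,-0.3],[0,0,0,0,0,0,-0.3]]' 20; python3 ft.py
python3 - <<'E'
import cv2
from workcell import get_image
im,d=get_image("scene");cv2.imwrite("scene11.png",im)
cv2.imwrite("pics/s11.png",cv2.resize(im[110:215,295:435],None,fx=5.5,fy=5.5,interpolation=cv2.INTER_CUBIC))
E
```

```text
clock: 29.3
ee_pos: [0.5416, 0.2693, 0.0287]
orientation: [[-0.092, 0.0, 0.996], [-0.996, 0.0, -0.092], [-0.0, -1.0, 0.0]]
ft_force: [0.2, 0.1, 0.7]
width: 0.0294
F [ 0.07 -0.06 -0.  ] sd [0.29 0.53 0.37] w 0.02982 p [0.54164 0.26927 0.02868]
```

View pics/s11.png

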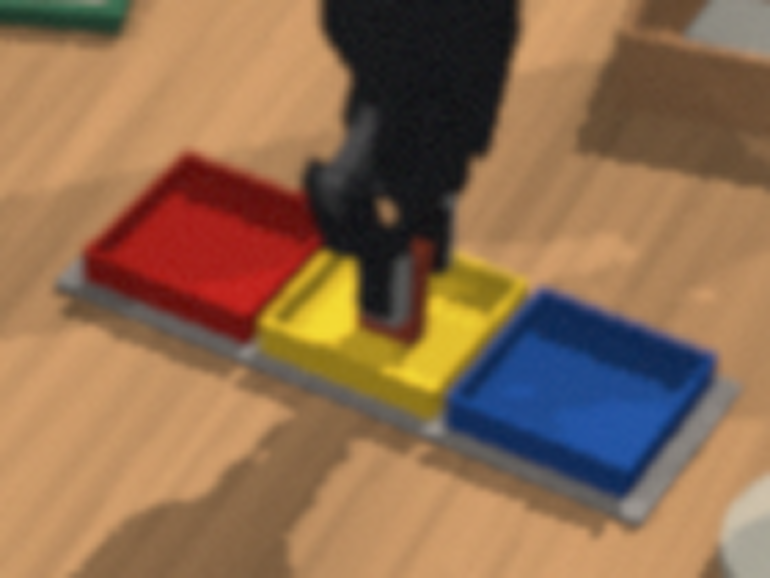

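The billet stands free between the open fingers, at (395,300) in the crop. Next I'll lift straight up.

```bash
python3 -m crank '[[0,-0.3,0,0,0,0,-0.3],[0,-0.6,0,0,0,0,-0.3],[0,-1,0,0,0,0,-0.3],[0,-1,0,0,0,0,-0.3],[0,-1.2,0,0,0,0,-0.3],[0,-1.5,0,0,0,0,-0.3],[0,-1.5,0,0,0,0,-0.3],[0,-1.5,0,0,0,0,-0.3],[0,-1.5,0,0,0,0,-0.3],[0,-1,0,0,0,0,-0.3]]' && python3 -m crank '[[2,0,-2,0,0,0,-0.3],[2,0,-2,0,0,0,-0.3],[2,0,-2,0,0,0,-0.3],[2,0,-2,0,0,0,-0.3],[2,0,-2,0,0,0,-0.3],[2,0,0,0,0,0,-0.3],[2,0,0,0,0,0,-0.3],[2,0,0,0,0,0,-0.3],[1,0,0,0,0,0,-0.3],[0,0,0,0,0,0,-0.3]]'
python3 - <<'E'
import cv2,numpy as np
from workcell import get_image
from h import *
im,d=get_image("scene");tp,_=get_image("top");cv2.imwrite("top12.png",tp);cv2.imwrite("scene12.png",im)
a=cv2.resize(im[110:215,295:435],None,fx=3,fy=3,interpolation=cv2.INTER_CUBIC)
b=cv2.resize(tp[180:335,140:370],None,fx=1.6,fy=1.6,interpolation=cv2.INTER_CUBIC)
h=max(len(a),len(b));cv2.imwrite("pics/s12.png",np.hstack([cv2.copyMakeBorder(i,0,h-len(i),0,0,0) for i in(a,b)]))
E
```

```text
clock: 30.6
ee_pos: [0.5423, 0.2695, 0.1417]
orientation: [[-0.092, 0.002, 0.996], [-0.996, 0.001, -0.092], [-0.001, -1.0, 0.002]]
ft_force: [-0.6, 0.6, 0.1]
width: 0.0293
clock: 31.6
ee_pos: [0.427, 0.1071, 0.1399]
orientation: [[-0.096, 0.0, 0.995], [-0.995, 0.0, -0.096], [-0.0, -1.0, 0.0]]
ft_force: [0.0, -0.4, -0.0]
width: 0.0298
```

View pics/s12.png

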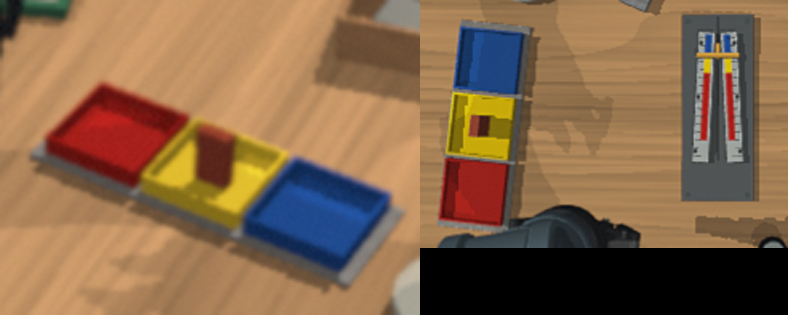

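The billet stands upright near the middle of the yellow tray, at about (213,155) in the scene crop. The pointer hasn't moved, and the arm is clear of everything.

Run:
```python
from workcell import workorder
print(workorder.job_done())
```

```text
the job is handed in; nothing more can be done
None
```

I wedged the red-brown billet in the taper gauge, then stood it in the yellow tray, and handed the job in at about 32 s of the 67 s. The hand-in reports no verdict.

- **Wedging:** I gripped the billet by its thickness, which the fingers measured at about 10.1 mm. When one jaw rubbed on the way in, I gave way sideways. It wedged with about 5–6 N along the slot and a small side force of about 0.9 N. The contact force on each jaw can't be measured directly. I put it at roughly 4–5 N from an estimated friction, so the "above 2 N on both jaws" condition is inferred.
- **Reading:** With the arm out of the way, the pointer's front edge was about 19 mm past the red/yellow border. That makes the travel about 0.095 m, which is yellow and close to the blue border. Dead reckoning from the arm gave about 0.093 m, also yellow.
- **Placing:** The billet touched down at about 5 N, which I eased off before opening the fingers. The last pictures show it standing upright near the middle of the yellow tray, the pointer still at the yellow/blue border and the arm clear.
- **Disagreement:** The two cameras differed by 3–5 mm across the bench. I used the scene camera to line up with the gauge and values between the two elsewhere.
- **Not checked:** I did not measure again whether the other billets and bystanders had stayed put. Nothing suggested they were touched.

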